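# Set the skylight vent lever and blind winder to their pointers

### The arm

A 7-joint arm with a two-finger parallel gripper is mounted at the origin on the work surface. World frame = base frame: x ahead of the robot, y to its left, z up, the work surface at z = 0. Lengths are in m, angles in rad, forces in N, time in s.
With the tool pointing down it reaches from about 0.4 to 0.9 m from the base axis. Payload 5.5 kg.
Tool frame: the origin (TCP) lies at the very end of the fingers, on their centre line; the grasp point (between the pads) lies 19 mm behind it; z points along the fingers, y is the direction in which the jaws open and shut (so a half turn about z gives the same grasp; the last joint's range is limited). The gripper opens to 85 mm and grips with 20 to 120 N. Pads are 22 mm wide; open, the fingers measure 114 mm over their backs; the gripper's body (76 mm by 85 mm) begins 54 mm behind the grasp point. The pads swing forward as they close: fully open they stand 13 mm farther back than shut.
Start: joints at [1.477, 0.501, -0.427, 1.55, 0.221, 1.138, -0.21], TCP at [0.227, -0.609, 0.208] pointing down, gripper open.
Joint ranges: [-2.88, 2.88], [-0.31, 2.03], [-1.54, 1.56], [0.2, 2.42], [-1.41, 4.55], [0.19, 2.02], [-2.57, 2.57]. Speed limits (rad/s): [2.57, 2.57, 3.14, 3.14, 3.14, 3.14, 3.14].

### API

Orientations are given as a unit quaternion [w, x, y, z].
In Python, from rig import env, optics, models gives the robot as it stands. The module is installed in compiled form; this text tells all that it offers.
- The arm moves only by the tool move_arm, never from a script. Its argument "motion" is a list that holds one entry, the list of rows, each a list of 6 numbers: the shift along the tool's x, y, z in m, then the turn, a rotation vector about the tool's x, y, z in degrees. In form: [[[x, y, z, wx, wy, wz], ...]]. A call has 1 to 5 rows; each row shifts and turns the pose as measured when the row begins, along the tool's axes as they then stand; what a row does not reach is not made up. A row lasts 1/8 s, in which the tool goes at most 62.5 mm and 10.7 degrees, less where a joint would pass 70% of its speed; a pose out of reach is approached as far as the arm can. A call with a gripper value outside its range is refused whole. "gripper" is the opening in per cent of the stroke, from 0 (shut) to 100 (fully open), set as the call begins (left out, the last holds). The fingers move at their own pace and stop on an object; "grip_force" is the grip in N (left out, the last holds). Time passes only in rows, so rows that do not move let the fingers close. It gives the time, the measured TCP pose, the force and the opening at its end, in the units of the state.
- env.state(): the state, without advancing time (a new reading comes with each control period).
- optics.get_image(name): name is "scene" or "top" or "wrist"; returns a dict with "img" (420x560x3 uint8, blue, green, red), "depth" (420x560 float32, m along the optical axis (not along the pixel's ray), 0 where there is no reading), "mtx" (3x3 intrinsics, pixels), "xyz" and "rotation" of the camera in the world. Camera axes: x right, y down, z forward; pixel columns grow to the right and rows downward; lengths in m; the calibration is good to about 2 mm. A picture is of the moment at which its call begins.
- env.sign_off(): hands the job in, once; it reports no verdict.
Trained networks look in a picture, given as the dict that the camera call returned (one of the last four; its "shot" number tells which), for a name from the list of things; names that differ only in an ending like _2 or _b are one class to them, and where a whole thing is asked for, a point or a joint stands for the part that bears it (a point fixed in the world has none). Each returns a list of dicts, best first, with "conf" (0 to 1); they miss things now and then, are a little off and sometimes report something else, mostly with a low value. They report only what shows in the picture. A call takes as long as a camera call.
- models.regions_of(thing, picture): "region" (420x560 bool, what is visible of it) and "uv" ([column, row] in pixels, amid what is visible of it).
- models.pinpoint(thing, picture): "uv" ([column, row] in pixels: a listed point, or the origin of a listed thing).
The state is a dict: "time": time; "q": joint angles; "dq": joint speeds; "effort": joint torques, N m; "ee_pos": TCP position; "tcp_rot": TCP orientation; "ft_force": force on the tool from outside, world axes, zero at the start; "moment": the same for the moment, N m; "grip_width": opening from 0.0 (shut) to 1.0 (fully open).
Only numpy, scipy, OpenCV 4.12 (cv2) and the standard library are available. Lean on these libraries where they do the work, as an engineer would, in place of code of your own. Each camera call takes 0.05 s, during which the arm holds its last target. There are 200 camera calls.

### The job

Set the skylight: swing the upright vent lever until it is in line with the small aluminium pointer on its quadrant, and wind the blind's handwheel clockwise (seen from above) until its upright handle stands right beside its own aluminium pointer. Leave both pointers where they are, do not disturb the other things on the shelf, and let go of both controls at the end.

Things in the scene. Friction and masses are not known exactly. Their poses are not given: they have to be found in the camera images.
- vent_stand: Fixed stand of the vent lever: base plate 130 x 190 mm, grey box 75 x 110 mm up to 60 mm high, and an upright fan-shaped aluminium quadrant plate with black ticks (radius 105 mm, 10 mm thick at the rim) standing in the stand's own y-z plane, centred 65 mm above the shelf. Origin: centre of the underside; z up. The quadrant's and lever's common hinge line is level, along the stand's x.
- vent_lever (a joint): Angle of the vent lever: 0 = upright, positive = leaning towards the stand's +y, stops at -0.9 and 0.9 rad. Stiff: stays where it is left (about 2 to 3 N at the knob to move it).
- vent_knob (a point): Centre of the lever's black knob (a short drum 40 mm across and 28 mm thick, its flat ends facing along the hinge line, its round side turned to the swing), 160 mm from the hinge, at the end of a flat steel bar 14 mm wide. The point's z points along the lever away from the hinge.
- vent_hinge (a point): The lever's pivot: on the hinge line, 24 mm to the stand's +x side of the quadrant plate's middle plane, 65 mm above the shelf. The lever swings in a plane through here parallel to the stand's y-z plane.
- vent_pointer (a joint): Angle of the aluminium pointer that rides on the quadrant's rim, same zero and sense as vent_lever: the lever is in line when the two are equal. It is stiff and must not be moved.
- vent_pointer_tip (a point): Outer tip of the vent pointer (a block 22 mm wide with an 8 mm wide tip), 121 mm from the hinge line, in the quadrant's plane. The point's z points along the pointer outwards.
- blind_stand: Fixed round stand of the blind winder: dark disc 244 mm across, 8 mm thick, with a grey drum 100 mm across to 53 mm high. Origin: centre of the underside, on the handwheel's axis; z up.
- blind_wheel (a joint): Angle of the handwheel, growing clockwise seen from above; 0 = handle towards the stand's -x; stops at -0.1 and 6.2 rad. Stays where it is left.
- blind_handle (a point): Middle of the grip of the handwheel's upright black handle: a freely spinning sleeve 26 mm across, 55 mm tall (80 to 135 mm above the shelf, the point at 112.5 mm), 70 mm from the wheel's axis. The wheel's steel rim (16 mm thick, 156 mm across) lies at 62 to 78 mm height. The point's x lies along the line from handle to axis.
- blind_axis (a point): Centre of the handwheel on its upright axis, 70 mm above the shelf.
- blind_pointer (a joint): Angle of the aluminium pointer that stands just outside the wheel's rim, same zero and sense as blind_wheel: the handle is right beside the pointer when the two are equal. It is stiff and must not be moved.
- blind_pointer_tip (a point): Top of the blind pointer (an upright tab 20 mm wide, 61 mm high), 100 mm from the wheel's axis. The point's x lies along the line from pointer to axis.
- tin_a: Bystander: closed half-litre tin, 87 mm across, 100 mm high; origin at the centre of its underside.
- tin_b: Bystander: the other closed half-litre tin, same size and origin.
- bowl: Bystander: beige ceramic bowl, 130 mm across, 55 mm high; origin at the centre of its underside.
- roller_frame: Bystander: small paint-roller frame with aluminium bar, 240 mm long (along its x), 75 mm wide, 28 mm high, lying between the two stands; origin under its middle.
- sanding_block: Bystander: cork sanding block 110 x 65 x 30 mm; origin at the centre of its underside.
- brush: Bystander: paintbrush 190 mm long lying along its x; origin under its middle.

How it is judged:
By the outcome, as a careful person would: the job done as asked, in the order asked, and still so for the second after the job is handed in, with the robot touching nothing.
It also fails if it takes over 58 s, if anything falls off the work surface, if the arm or the gripper's body presses on something with over 40 N, if the wrist force passes 120 N, or if a joint passes its speed limit or range.

## Working session

There is one attempt and no reset: what is moved stays moved. The work goes in short steps, Python scripts to look and compute and a tool call to move; the robot and the scene stay as the last step left them, time stands still between calls to the robot, and variables do not carry over. Pictures are saved under pics/ and viewed, about 8 in all and at most 12, crops included, and the job is handed in when it is done.

Besides the shell and the picture viewer there is one more tool, called after ">>>" as name([rows], argument=value, ...), one row to a line, values as JSON. move_arm: Moves the arm, as the interface text tells. Its arguments: {"type":"object","properties":{"motion":{"type":"array","items":{"type":"array","items":{"type":"array","items":{"type":"number"}}}},"gripper":{"type":"number"},"grip_force":{"type":"number"}},"required":["motion"]}

```bash
mkdir -p pics; cat > h.py <<'E'
import numpy as np, cv2
from rig import env, optics, models
def ray(p,uv):
    d=np.linalg.inv(p["mtx"])@np.array([uv[0],uv[1],1.]); return np.array(p["xyz"]),R(p)@d
def R(p):
    r=np.array(p["rotation"],float)
    if r.shape==(3,3): return r
    from scipy.spatial.transform import Rotation as Q
    return Q.from_quat([r[1],r[2],r[3],r[0]]).as_matrix()
def at_z(p,uv,z):
    o,d=ray(p,uv); return o+d*(z-o[2])/d[2]
def dep(p,uv):
    o,d=ray(p,uv); u,v=int(round(uv[0])),int(round(uv[1])); w=p["depth"][max(v-2,0):v+3,max(u-2,0):u+3]; w=w[w>0]
    return o+d*np.median(w) if len(w) else None
def tri(obs):
    A=np.zeros((3,3));b=np.zeros(3)
    for p,uv in obs:
        o,d=ray(p,uv); d=d/np.linalg.norm(d); M=np.eye(3)-np.outer(d,d); A+=M;b+=M@o
    x=np.linalg.solve(A,b); res=[np.linalg.norm((np.eye(3)-np.outer(d/np.linalg.norm(d),d/np.linalg.norm(d)))@(x-o)) for o,d in (ray(p,uv) for p,uv in obs)]
    return x,max(res)
E
python3 - <<'E'
from h import *
np.set_printoptions(precision=4,suppress=True)
s=env.state();print(s)
P={n:optics.get_image(n) for n in("scene","top")}
for n,p in P.items():
    cv2.imwrite(f"pics/{n}0.png",p["img"]);print(n,p["xyz"],p["rotation"],p["mtx"][0])
for t in "vent_stand vent_knob vent_hinge vent_pointer_tip blind_stand blind_handle blind_axis blind_pointer_tip tin_a bowl roller_frame sanding_block brush".split():
    ob=[]
    for n,p in P.items():
        r=models.pinpoint(t,p)
        for k in r[:2]: print(t,n,np.round(k["uv"],1),round(k["conf"],2),dep(p,k["uv"]) )
        if r: ob.append((p,r[0]["uv"]))
    if len(ob)==2: print("   TRI",*tri(ob))
print(env.state()["time"])
E
```

```text
{'time': 0.0, 'q': array([ 1.4772,  0.5019, -0.4268,  1.5514,  0.2208,  1.1383, -0.2103]), 'dq': array([-0.0007, -0.0002, -0.0013,  0.    , -0.0003, -0.0002,  0.0012]), 'effort': array([  0.0008, -56.9513,  -5.816 , -28.0934,   0.0106,   0.012 ,
         0.    ]), 'ee_pos': array([ 0.2267, -0.6084,  0.2074]), 'tcp_rot': array([-0.001 ,  0.9841,  0.1775, -0.0001]), 'ft_force': array([ 1.0564, -1.249 , -0.4356]), 'moment': array([0.0542, 0.0154, 0.0105]), 'grip_width': 0.9975166383135223}
scene [ 1.1673 -1.1113  1.1428] [-0.4248  0.87    0.2293 -0.1005] [471.6011   0.     284.0475]
top [0.2913 0.017  1.4584] [-0.0732  0.7065 -0.7     0.0743] [379.2947   0.     276.8247]
vent_stand scene [244.8 273.1] 0.6 [ 0.5695 -0.2452  0.04  ]
vent_stand scene [324.9 259. ] 0.42 [ 0.7645 -0.0602  0.0414]
vent_stand top [333.1 220.9] 0.83 [ 0.5306 -0.1923  0.0765]
   TRI [ 0.5442 -0.206  -0.0086] 0.0014347426223543752
vent_knob scene [231.3 236.3] 0.84 [ 0.5542 -0.2833  0.2203]
vent_knob top [364.7 208.3] 0.73 [ 0.5482 -0.2755  0.2257]
   TRI [ 0.5505 -0.2782  0.2147] 2.167972228105154e-05
vent_hinge
[... 1591 characters left out ...]
01  0.0061]
bowl top [220.4 218.8] 0.57 [0.5335 0.2233 0.0831]
   TRI [ 0.7433 -0.0003 -0.0098] 1.6898249040992408e-05
roller_frame scene [266.1 229.4] 0.95 [ 0.5041 -0.0023  0.0126]
roller_frame scene [305.4 157. ] 0.59 [0.4096 0.4981 0.0189]
roller_frame top [279.1 231.7] 0.97 [0.4963 0.0066 0.0219]
   TRI [0.4989 0.0064 0.0038] 1.4710647820565676e-05
sanding_block scene [302.3 158.4] 0.77 [0.3957 0.496  0.0082]
sanding_block top [139.9 261. ] 0.85 [0.3802 0.5253 0.0298]
   TRI [ 0.3795  0.54   -0.0199] 0.004641515301671856
brush scene [164.  317.6] 0.7 [ 0.4482 -0.4967  0.0168]
brush top [408.  251.6] 0.84 [ 0.4253 -0.4821  0.0189]
   TRI [ 0.4308 -0.4873 -0.0047] 0.004349434200441881
1.4
```

```bash
python3 - <<'E'
import cv2,numpy as np
a=cv2.imread("pics/scene0.png")[140:340,140:400];b=cv2.imread("pics/top0.png")[150:280,120:430]
a=cv2.resize(a,None,fx=3,fy=3,interpolation=cv2.INTER_CUBIC);b=cv2.resize(b,None,fx=2.5,fy=2.5,interpolation=cv2.INTER_CUBIC)
cv2.imwrite("pics/a.png",a);cv2.imwrite("pics/b.png",b)
E
```

```text
(no output)
```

View pics/a.png

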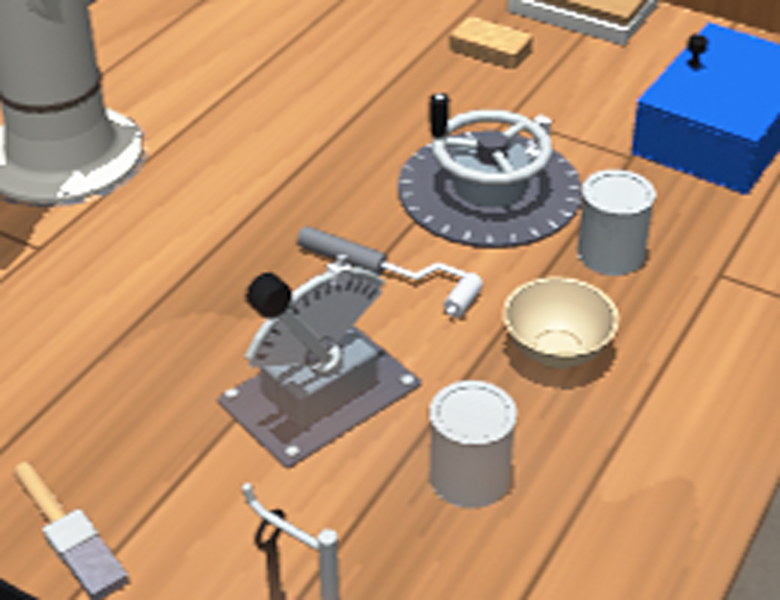

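View pics/b.png

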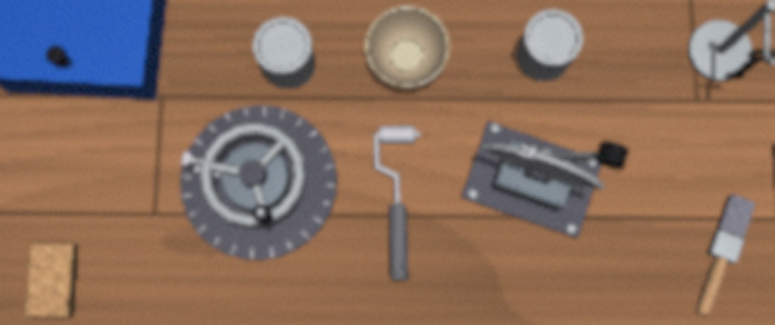

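The scene view shows the lever knob at crop (268,295) and the vent pointer near (340,265). The blind handle is at (440,115) and its pointer at (543,122). The top view puts the blind pointer at (187,158) and the handle at (262,213). The vent lever is on the far side (+x) of its quadrant, leaning towards −y, so it has to swing to +y.

```bash
cat > fit.py <<'E'
from h import *
def cloud(p,mask):
    v,u=np.nonzero(mask&(p["depth"]>0)); d=np.linalg.inv(p["mtx"])@np.vstack([u,v,np.ones(len(u))])
    return (R(p)@(d*p["depth"][v,u])).T+p["xyz"]
E
python3 - <<'E'
from fit import *
np.set_printoptions(precision=4,suppress=True)
for n in("top","scene"):
    p=optics.get_image(n)
    for t in("vent_stand","blind_stand"):
        r=models.regions_of(t,p)[0]; c=cloud(p,r["region"]); print(n,t,r["conf"],len(c))
        m=(c[:,2]<0.02); 
        if t=="vent_stand": print(cv2.minAreaRect(c[m][:,:2].astype(np.float32)))
        else: print(cv2.minEnclosingCircle(c[m][:,:2].astype(np.float32)))
w=optics.get_image("wrist"); s=env.state()
print(w["xyz"]-s["ee_pos"],R(w),w["mtx"])
E
```

```text
top vent_stand 0.57 1765
((0.5434972047805786, -0.2015928477048874), (0.19385825097560883, 0.14560125768184662), 74.14337158203125)
top blind_stand 0.6 3004
((0.533755362033844, 0.22628411650657654), 0.12324748188257217)
scene vent_stand 0.85 2730
((0.5054898858070374, -0.1606573760509491), (0.22023655474185944, 0.3207189440727234), 45.17639923095703)
scene blind_stand 0.97 2180
((0.533331036567688, 0.2502284348011017), 0.1533275842666626)
[0.0783 0.029  0.1662] [[ 0.3481 -0.889  -0.2976]
 [-0.9375 -0.3298 -0.1115]
 [ 0.001   0.3178 -0.9482]] [[298.4856   0.     276.8074]
 [  0.     298.4856 208.2253]
 [  0.       0.       1.    ]]
```

```bash
cat > plan.py <<'E'
from h import *
from scipy.spatial.transform import Rotation as Q
def pose():
    s=env.state(); q=s["tcp_rot"]; return np.array(s["ee_pos"]),Q.from_quat([q[1],q[2],q[3],q[0]])
def down(yaw): # tool x at yaw (deg), z down
    c,s=np.cos(np.radians(yaw)),np.sin(np.radians(yaw))
    return Q.from_matrix(np.array([[c,s,0],[s,-c,0],[0,0,-1.]]))
def rows(path,rot,nrot=None):
    """path: world points in turn, rot: end orientation reached after nrot rows"""
    p,r=pose(); n=len(path); nrot=nrot or n; rv=(r.inv()*rot).as_rotvec()/nrot
    for k,t in enumerate(path):
        d=r.inv().apply(np.array(t)-p); w=np.degrees(rv) if k<nrot else np.zeros(3)
        print("[%s],"%", ".join("%.4f"%x for x in d)[:], np.round(w,2)); 
        if k<nrot: r=r*Q.from_rotvec(rv)
        p=np.array(t)
def line(b,n):
    a=pose()[0]; return [a+(np.array(b)-a)*(k+1)/n for k in range(n)]
E
python3 - <<'E'
from plan import *
rows(line([.545,-.30,.35],9),down(74),6)
E
```

```text
[0.0451, -0.0198, -0.0157], [ 0.   -0.   -8.93]
[0.0476, -0.0126, -0.0157], [ 0.   -0.   -8.93]
[0.0490, -0.0051, -0.0157], [ 0.   -0.   -8.93]
[0.0492, 0.0026, -0.0157], [ 0.   -0.   -8.93]
[0.0482, 0.0102, -0.0157], [ 0.   -0.   -8.93]
[0.0460, 0.0176, -0.0157], [ 0.   -0.   -8.93]
[0.0427, 0.0245, -0.0157], [0. 0. 0.]
[0.0427, 0.0245, -0.0157], [0. 0. 0.]
[0.0427, 0.0245, -0.0157], [0. 0. 0.]
```

>>> move_arm([
  [[0.045, -0.02, -0.016, 0, 0, -9], [0.048, -0.013, -0.016, 0, 0, -9], [0.049, -0.005, -0.016, 0, 0, -9], [0.049, 0.003, -0.016, 0, 0, -9], [0.048, 0.01, -0.016, 0, 0, -9]],
])

```text
time: 2.38
ee_pos: [0.4013, -0.435, 0.2885]
tcp_rot: [-0.001, 0.838, 0.546, -0.001]
ft_force: [-0.1, -1.1, 0.5]
grip_width: 0.995
```

>>> move_arm([
  [[0.046, 0.018, -0.016, 0, 0, -9], [0.043, 0.025, -0.016, 0, 0, 0], [0.043, 0.025, -0.016, 0, 0, 0], [0.043, 0.025, -0.016, 0, 0, 0], [0, 0, 0, 0, 0, 0]],
])

```text
time: 3.0
ee_pos: [0.5489, -0.284, 0.3569]
tcp_rot: [0.001, 0.788, 0.616, 0.001]
ft_force: [0.6, -0.4, -0.6]
grip_width: 1.0
```

```bash
cat > look.py <<'E'
from plan import *
import sys
np.set_printoptions(precision=4,suppress=True)
print(*[env.state()[k] for k in("time","ee_pos","tcp_rot","ft_force","grip_width")])
P={n:optics.get_image(n) for n in sys.argv[2].split(",")}
for n,p in P.items(): cv2.imwrite(f"pics/{sys.argv[1]}_{n}.png",p["img"])
for t in sys.argv[3:]:
    ob=[]
    for n,p in P.items():
        r=models.pinpoint(t,p)
        for k in r[:2]: print(t,n,np.round(k["uv"],1),round(k["conf"],2),dep(p,k["uv"]))
        if r: ob.append((p,r[0]["uv"]))
    if len(ob)>1: print("   TRI",*tri(ob))
E
python3 look.py v1 wrist,top,scene vent_knob vent_pointer_tip vent_stand
```

```text
3.0 [ 0.5489 -0.284   0.3569] [0.001  0.7879 0.6159 0.0006] [ 0.6217 -0.443  -0.6354] 0.9997430917397366
vent_knob wrist [269.1 186.5] 0.56 [ 0.5447 -0.2763  0.227 ]
vent_knob top [361.  213.6] 0.69 [ 0.5318 -0.2645  0.2173]
vent_knob top [195.2 216.1] 0.59 [0.5484 0.3234 0.0517]
vent_knob scene [232.2 238.6] 0.84 [ 0.5568 -0.2831  0.2123]
   TRI [ 0.5419 -0.2742  0.1977] 0.00904870202370729
vent_pointer_tip wrist [253.4  75.7] 0.68 [ 0.5548 -0.1673  0.1809]
vent_pointer_tip top [328.  206.7] 0.38 [ 0.5879 -0.1769  0.0586]
vent_pointer_tip scene [327.8 258.4] 0.75 [ 0.7725 -0.0551  0.0437]
vent_pointer_tip scene [251.8 225.6] 0.48 [ 0.4481 -0.0106  0.0127]
   TRI [ 0.6398 -0.1375  0.0666] 0.1532512330029282
vent_stand wrist [260.2 108.7] 0.84 [ 0.5486 -0.2     0.0859]
vent_stand top [143.5 261.3] 0.66 [0.3793 0.5119 0.0294]
vent_stand top [329.4 220.7] 0.59 [ 0.5336 -0.1805  0.063 ]
vent_stand scene [246.9 271.9] 0.84 [ 0.5726 -0.2376  0.0403]
   TRI [ 0.465   0.0589 -0.0024] 0.4480691576007794
```

View pics/v1_wrist.png

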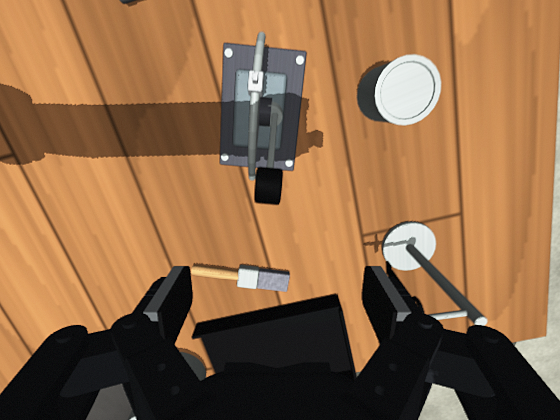

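```bash
python3 - <<'E'
from fit import *
np.set_printoptions(precision=4,suppress=True)
p=optics.get_image("wrist")
print(p["xyz"])
for t in("vent_stand","vent_knob","vent_pointer"):
    for r in models.regions_of(t,p)[:1]:
        c=cloud(p,r["region"]); m=(c[:,2]<0.025)&(c[:,2]>-.01); print(t,r["conf"],r["uv"],len(c),c[:,2].min(),c[:,2].max())
        if t=="vent_stand": print(cv2.minAreaRect(c[m][:,:2].astype(np.float32)))
        else:
            c=c[c[:,2]>.15]; print(c.mean(0),np.percentile(c,[3,97],axis=0))
E
```

```text
[ 0.5671 -0.2101  0.5209]
vent_stand 0.77 [265.1, 103.1] 10689 -0.0002847216575274647 0.22919223567074798
((0.5404989719390869, -0.21043819189071655), (0.21219544112682343, 0.13108426332473755), 71.15052795410156)
vent_knob 0.69 [271.5, 170.9] 1535 -0.0005125170352233699 0.22919223567074798
[ 0.5445 -0.2729  0.2161] [[ 0.529  -0.2948  0.1599]
 [ 0.5577 -0.2488  0.2281]]
vent_pointer 0.69 [257.5, 72.2] 364 0.05951270423819799 0.18299241436120856
[ 0.5548 -0.1723  0.1719] [[ 0.546  -0.1833  0.1611]
 [ 0.5632 -0.1608  0.1818]]
```

The wrist view shows the plate screws at (228,52), (300,60), (225,157) and (289,163). The knob is at (269,186) and the pointer at (256,80).

```bash
python3 - <<'E'
from fit import *
np.set_printoptions(precision=4,suppress=True)
p=optics.get_image("wrist")
S=np.array([at_z(p,u,0.012) for u in[(228,52),(300,60),(225,157),(289,163)]]); print(S, S.mean(0))
for a,b in((2,0),(3,1)): d=S[b]-S[a]; print(np.linalg.norm(d),np.degrees(np.arctan2(d[1],d[0])))
for a,b in((0,1),(2,3)): d=S[b]-S[a]; print(np.linalg.norm(d),np.degrees(np.arctan2(d[1],d[0])))
d=S[0]-S[2]+S[1]-S[3]; y=d[:2]/np.linalg.norm(d[:2]); x=np.array([y[1],-y[0]]); o=S.mean(0)[:2]; print("yaw",np.degrees(np.arctan2(y[1],y[0])))
c=cloud(p,models.regions_of("vent_stand",p)[0]["region"]); 
l=np.c_[(c[:,:2]-o)@x,(c[:,:2]-o)@y,c[:,2]]
q=l[(l[:,2]>.08)&(l[:,0]<.012)]; A=np.polyfit(q[:,1],q[:,0],1); print("plate x vs y slope(deg),offset",np.degrees(A[0]),A[1])
t=models.pinpoint("vent_pointer_tip",p)[0]; t=models.pinpoint("vent_pointer_tip",p)[0]["uv"]
# intersect rays with planes
def plane(uv,off):
    oo,dd=ray(p,uv); n=np.r_[x,0]; k=(off-(oo-np.r_[o,0])@n)/(dd@n); X=oo+k*dd; return X,(X[:2]-o)@y,X[2]
for k in models.pinpoint("vent_pointer_tip",p)[:1]:
    X=dep(p,k["uv"]); print("ptr",X,(X[:2]-o)@x,(X[:2]-o)@y, np.arctan2((X[:2]-o)@y,X[2]-.065),np.hypot((X[:2]-o)@y,X[2]-.065))
r=models.regions_of("vent_pointer",p)[0]["region"]; c=cloud(p,r);c=c[c[:,2]>.15]; Y=(c[:,:2]-o)@y; Z=c[:,2]-.065; a=np.arctan2(Y,Z); rr=np.hypot(Y,Z);print("ptr region: r pct",np.percentile(rr,[2,50,98]),"ang outer",np.median(a[rr>.112]),a[rr>.112].min(),a[rr>.112].max(), np.median(a))
r=models.regions_of("vent_knob",p)[0]["region"]; c=cloud(p,r);c=c[c[:,2]>.19]; X=(c[:,:2]-o)@x;Y=(c[:,:2]-o)@y; Z=c[:,2]
print("knob x",np.percentile(X,[3,97]),"y",np.percentile(Y,[2,98]),"ztop",Z.max())
f=lambda v:np.hypot(Y-v[0],Z-v[1])-.02
from scipy.optimize import least_squares
s=least_squares(f,[-.07,.21],loss="soft_l1",f_scale=.002).x; print("knob yz",s,"ang",np.arctan2(s[0],s[1]-.065),np.hypot(s[0],s[1]-.065),"world",o+X.mean()*x+s[0]*y)
E
```

```text
[[ 0.5148 -0.1139  0.012 ]
 [ 0.6189 -0.1523  0.012 ]
 [ 0.4615 -0.2655  0.012 ]
 [ 0.5644 -0.3029  0.012 ]] [ 0.5399 -0.2086  0.012 ]
0.1607937689388242 70.61567798972477
0.16010146438859962 70.11605788419824
0.11092501128800099 -20.281931336357964
0.10952026124120079 -19.928050281994942
yaw 70.36640688461212
plate x vs y slope(deg),offset -0.4397545623875903 0.0025204732189038135
ptr [ 0.5582 -0.1695  0.1802] 0.004056053831454829 0.043049652365071654 0.3576109651779968 0.12298588592008051
ptr region: r pct [0.105  0.1135 0.1249] ang outer 0.3465386518111149 0.2745438978563638 0.4567108804385702 0.3385511559446598
knob x [0.013  0.0389] y [-0.0827 -0.0463] ztop 0.22906565080531005
knob yz [-0.0657  0.2073] ang -0.4328194810354164 0.1567039965540879 world [ 0.5423 -0.2793]
```

```bash
python3 - <<'E'
from plan import *
print(pose()[0]);rows(line([.5423,-.2793,.196],4),down(70.4),2)
E
```

```text
[ 0.54494846 -0.2897257   0.3549457 ]
[0.0025, -0.0012, 0.0397], [-0.05  0.08  2.56]
[0.0023, -0.0014, 0.0397], [-0.05  0.08  2.56]
[0.0022, -0.0015, 0.0397], [0. 0. 0.]
[0.0022, -0.0015, 0.0397], [0. 0. 0.]
```

>>> move_arm([
  [[0.0025, -0.0012, 0.04, 0, 0, 2.6], [0.0025, -0.0014, 0.04, 0, 0, 2.6], [0.002, -0.0015, 0.04, 0, 0, 0], [0.002, -0.0015, 0.035, 0, 0, 0], [0, 0, 0, 0, 0, 0]],
])

```text
time: 4.78
ee_pos: [0.5432, -0.2801, 0.1971]
tcp_rot: [0.002, 0.819, 0.574, -0.001]
ft_force: [-0.1, -0.6, 0.5]
grip_width: 1.002
```

```bash
python3 look.py v2 wrist,scene vent_knob; python3 - <<'E'
from plan import *
rows(line([.5423,-.2793,.196],2),down(70.4))
a=cv2.imread("pics/v2_wrist.png");b=cv2.resize(cv2.imread("pics/v2_scene.png")[190:320,160:340],None,fx=2.2,fy=2.2)
c=np.zeros((420,800,3),np.uint8);c[:,:400]=a[:,80:480];c[:286,400:796]=b;cv2.imwrite("pics/c.png",c)
E
```

```text
4.775 [ 0.5432 -0.2801  0.1971] [ 0.0017  0.8185  0.5745 -0.0008] [-0.1042 -0.5502  0.5056] 1.0024250328661997
vent_knob wrist [273.6 252.6] 0.75 [ 0.5468 -0.2689  0.224 ]
vent_knob wrist [277.  114.6] 0.59 [ 0.5711 -0.2087  0.0802]
vent_knob scene [229.3 238.7] 0.69 [ 0.5532 -0.2924  0.2176]
   TRI [ 0.5431 -0.2791  0.2026] 0.00016607800303453595
[0.0003, -0.0025, 0.0029], [ 0.3   0.13 -0.16]
[0.0003, -0.0024, 0.0029], [ 0.3   0.13 -0.16]
```

View pics/c.png

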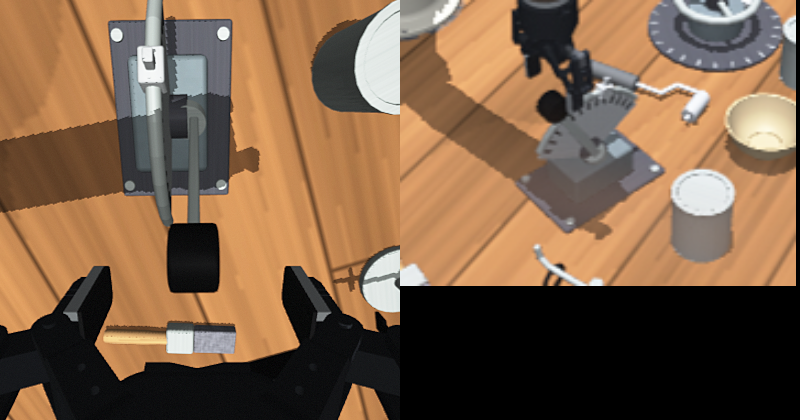

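The drum is centred between the open jaws, with the knob at (192,257) and the pads on either side. I'll close on it.

>>> move_arm([
  [[0, -0.002, 0.003, 0, 0, 0], [0, 0, 0, 0, 0, 0], [0, 0, 0, 0, 0, 0], [0, 0, 0, 0, 0, 0], [0, 0, 0, 0, 0, 0]],
], gripper=0, grip_force=25)

```text
time: 5.6
ee_pos: [0.54, -0.2819, 0.2018]
tcp_rot: [0.004, 0.819, 0.573, -0.003]
ft_force: [2.9, 1.1, -1.8]
grip_width: 0.29
```

```bash
python3 - <<'E'
from plan import *
s=env.state();print(s["time"],s["ee_pos"],s["tcp_rot"],s["ft_force"],s["grip_width"])
p,r=pose(); y=np.array([np.cos(np.radians(70.4)),np.sin(np.radians(70.4)),0])
a0=-.433;n=8; P=[]
for k in range(n):
    a=a0+(.345-a0)*(k+1)/n
    P.append(p+.16*((np.sin(a)-np.sin(a0))*y+(np.cos(a)-np.cos(a0))*np.array([0,0,1])))
rows(P,r)
E
```

```text
5.6 [ 0.54004515 -0.28187428  0.20177576] [ 0.00431101  0.81924692  0.5734165  -0.00306864] [ 2.87371588  1.14828829 -1.79901744] 0.29004195187296644
[0.0144, -0.0001, -0.0060], [0. 0. 0.]
[0.0149, -0.0001, -0.0046], [0. 0. 0.]
[0.0152, -0.0001, -0.0031], [0. 0. 0.]
[0.0155, -0.0001, -0.0016], [0. 0. 0.]
[0.0156, -0.0001, -0.0001], [0. 0. 0.]
[0.0155, -0.0001, 0.0014], [0. 0. 0.]
[0.0153, -0.0001, 0.0029], [0. 0. 0.]
[0.0149, -0.0001, 0.0044], [0. 0. 0.]
```

>>> move_arm([
  [[0.0145, 0, -0.006, 0, 0, 0], [0.015, 0, -0.0045, 0, 0, 0], [0.015, 0, -0.003, 0, 0, 0], [0.0155, 0, -0.0015, 0, 0, 0], [0.0155, 0, 0, 0, 0, 0]],
])

```text
time: 6.22
ee_pos: [0.5657, -0.2096, 0.2208]
tcp_rot: [0.006, 0.82, 0.572, -0.006]
ft_force: [-4.2, -0.8, 7.3]
grip_width: 0.275
```

```bash
cat > lev.py <<'E'
from plan import *
s=env.state();print(s["time"],s["ee_pos"],s["tcp_rot"],s["ft_force"],s["grip_width"])
p=optics.get_image("wrist"); o=np.array([.5399,-.2086]); y=np.array([np.cos(np.radians(70.4)),np.sin(np.radians(70.4))]); t=(s["ee_pos"][:2]-o)@y
print("tcp along stand y",t,"asin angle",np.arcsin(t/.16))
for n in("vent_knob","vent_pointer_tip"):
    for k in models.pinpoint(n,p)[:1]:
        X=dep(p,k["uv"]); Y=(X[:2]-o)@y; print(n,k["uv"],k["conf"],X,Y,np.arctan2(Y,X[2]-.065))
cv2.imwrite("pics/lev%d.png"%int(s["time"]*100),p["img"])
E
python3 lev.py
```

```text
6.225 [ 0.56568861 -0.20959138  0.22080979] [ 0.00622563  0.8200545   0.57221782 -0.00621456] [-4.19968282 -0.80227772  7.27517307] 0.2745914158506402
tcp along stand y 0.007716893154551062 asin angle 0.048249300725620156
vent_knob [275.2, 267.8] 0.91 [ 0.56633437 -0.20902106  0.24351127] 0.008470788349185104 0.04741683125891321
vent_pointer_tip [243.0, 174.9] 0.67 [ 0.55799758 -0.16662522  0.18085894] 0.04561351129462347 0.3750624289712792
```

>>> move_arm([
  [[0.016, 0, 0.001, 0, 0, 0], [0.016, 0, 0.003, 0, 0, 0], [0.013, 0, 0.004, 0, 0, 0], [0, 0, 0, 0, 0, 0], [0, 0, 0, 0, 0, 0]],
])

```text
time: 7.0
ee_pos: [0.5874, -0.1563, 0.2141]
tcp_rot: [0.007, 0.817, 0.576, -0.001]
ft_force: [-0.7, -0.4, 0.9]
grip_width: -0.002
```

```bash
python3 lev.py; python3 - <<'E'
import cv2,glob
a=cv2.imread(sorted(glob.glob("pics/lev*.png"),key=len)[-1])
E
ls pics
```

```text
7.0 [ 0.58741378 -0.15629499  0.21407266] [ 0.00715379  0.81712793  0.57641092 -0.0011051 ] [-0.65813374 -0.35075667  0.86548642] -0.0017982085929243838
tcp along stand y 0.0652128999374214 asin angle 0.4198030634951078
vent_knob [270.6, 337.7] 0.72 [ 0.58476641 -0.15798502  0.28488631] 0.06273272419364159 0.2779130663266415
vent_pointer_tip [242.0, 255.6] 0.69 [ 0.55743419 -0.16850102  0.18120245] 0.043657419020467256 0.3593854216735344
a.png
b.png
c.png
lev622.png
lev700.png
scene0.png
top0.png
v1_scene.png
v1_top.png
v1_wrist.png
v2_scene.png
v2_wrist.png
```

The gripper reads fully shut, so it slipped off the knob. I'll check where the lever is now.

```bash
python3 look.py v3 scene vent_knob vent_pointer_tip; python3 - <<'E'
import cv2,numpy as np
a=cv2.imread("pics/lev700.png");b=cv2.resize(cv2.imread("pics/v3_scene.png")[190:300,180:300],None,fx=3.3,fy=3.3,interpolation=cv2.INTER_CUBIC)
c=np.zeros((420,800,3),np.uint8);c[:,:400]=a[:,80:480];c[:363,400:796]=b;cv2.imwrite("pics/d.png",c)
E
```

```text
7.15 [ 0.5873 -0.1569  0.2142] [ 0.0072  0.8174  0.576  -0.001 ] [-0.2916  0.5178  0.7267] -0.00039271373547370195
vent_knob scene [248.3 223.5] 0.75 [ 0.5754 -0.2239  0.2346]
vent_pointer_tip scene [250.5 226.5] 0.54 [ 0.5808 -0.2208  0.223 ]
```

View pics/d.png

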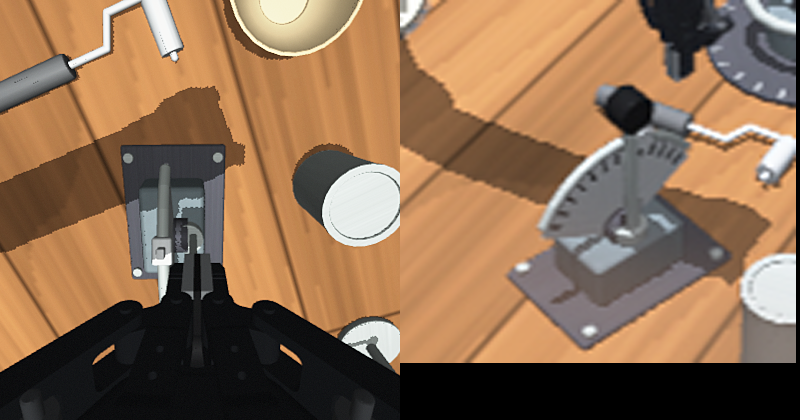

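The lever is nearly upright now, and the shut gripper is beyond it on the +y side, clear of everything. I had gripped too high, so I'll re-grip lower.

```bash
cat > ang.py <<'E'
from fit import *
o=np.array([.5399,-.2086]); yy=np.radians(70.4); y=np.array([np.cos(yy),np.sin(yy)]); x=np.array([y[1],-y[0]])
def pl(p,uv,off):
    O,d=ray(p,uv); n=np.r_[x,0]; k=(off-(O-np.r_[o,0])@n)/(d@n); X=O+k*d; Y=(X[:2]-o)@y; return np.round(np.r_[X,Y,np.arctan2(Y,X[2]-.065),np.hypot(Y,X[2]-.065)],4)
E
python3 - <<'E'
from ang import *
from plan import *
p=optics.get_image("scene")
for k in models.pinpoint("vent_knob",p)[:2]: print(k,pl(p,k["uv"],.024))
r=models.regions_of("vent_knob",p)[0]; print(r["uv"],pl(p,r["uv"],.03))
q0=np.r_[o+.024*x+.007*y]; c=pose()[0]
P=line([c[0],c[1],.29],2); P+=[[*(c[:2]+(q0-c[:2])*f),.29] for f in(.5,1)]; P+=[[*q0,.245],[*q0,.20]]
rows(P,down(70.4)); print(P[-1])
E
```

```text
{'uv': [250.3, 222.5], 'conf': 0.68} [ 0.5679 -0.2016  0.2189  0.016   0.1035  0.1548]
[251.6, 228.3] [ 0.5734 -0.2039  0.1999  0.0157  0.1158  0.1358]
[-0.0004, 0.0004, -0.0378], [ 0.11  0.09 -0.01]
[-0.0003, 0.0003, -0.0378], [ 0.11  0.09 -0.01]
[-0.0290, -0.0017, 0.0002], [ 0.11  0.09 -0.01]
[-0.0290, -0.0017, 0.0001], [ 0.11  0.09 -0.01]
[0.0001, -0.0002, 0.0450], [ 0.11  0.09 -0.01]
[0.0001, -0.0001, 0.0450], [ 0.11  0.09 -0.01]
[np.float64(0.5648575398551469), np.float64(-0.21005643550449504), 0.2]
```

>>> move_arm([
  [[0, 0, -0.038, 0, 0, 0], [0, 0, -0.038, 0, 0, 0], [-0.026, -0.0015, 0, 0, 0, 0], [-0.026, -0.0015, 0, 0, 0, 0], [0, 0, 0, 0, 0, 0]],
], gripper=100)

```text
time: 8.07
ee_pos: [0.5662, -0.2046, 0.2936]
tcp_rot: [0.007, 0.817, 0.576, -0.001]
ft_force: [0.5, 0.8, -0.6]
grip_width: 1.0
```

```bash
cat > knob.py <<'E'
from ang import *
from plan import *
from scipy.optimize import least_squares
np.set_printoptions(precision=4,suppress=True)
s=env.state();print(s["time"],s["ee_pos"],s["ft_force"],s["grip_width"],"tcp x,y in stand",(s["ee_pos"][:2]-o)@x,(s["ee_pos"][:2]-o)@y)
p=optics.get_image("wrist")
for r in models.regions_of("vent_knob",p)[:1]:
    c=cloud(p,r["region"]);c=c[c[:,2]>.185]; X=(c[:,:2]-o)@x;Y=(c[:,:2]-o)@y;Z=c[:,2]
    v=least_squares(lambda v:np.hypot(Y-v[0],Z-v[1])-.02,[np.median(Y),.22],loss="soft_l1",f_scale=.002).x
    print("knob",r["conf"],r["uv"],"x",np.percentile(X,[3,97]),"yz",v,"ang",np.arctan2(v[0],v[1]-.065),np.hypot(v[0],v[1]-.065))
for r in models.regions_of("vent_pointer",p)[:1]:
    c=cloud(p,r["region"]);Y=(c[:,:2]-o)@y;Z=c[:,2]-.065;a=np.arctan2(Y,Z);rr=np.hypot(Y,Z);m=(rr>.107)&(rr<.13); print("ptr",r["conf"],r["uv"],m.sum(),np.median(a[m]),np.percentile(a[m],[3,97]))
    for k in models.pinpoint("vent_pointer_tip",p)[:1]: print("tip",k["uv"],k["conf"],pl(p,k["uv"],0))
cv2.imwrite("pics/k%d.png"%int(s["time"]*100),p["img"])
E
python3 knob.py
```

```text
8.075 [ 0.5662 -0.2046  0.2936] [ 0.4581  0.7943 -0.5542] 0.9995796267461359 tcp x,y in stand 0.023412869135046994 0.01257610898714827
ptr 0.64 [252.4, 166.1] 374 0.3645251648348021 [0.2801 0.4581]
tip [252.4, 166.3] 0.78 [ 0.5509 -0.1777  0.133   0.0328  0.45    0.0755]
```

>>> move_arm([
  [[0, 0, 0.04, 0, 0, 0], [0, 0, 0.035, 0, 0, 0], [0, 0, 0.017, 0, 0, 0], [0, 0, 0, 0, 0, 0]],
])

```text
time: 8.78
ee_pos: [0.5706, -0.1962, 0.1999]
tcp_rot: [0.007, 0.814, 0.581, 0.001]
ft_force: [0.4, 0.1, 0.8]
grip_width: 0.999
```

```bash
python3 knob.py
```

```text
8.775 [ 0.5706 -0.1962  0.1999] [0.4312 0.1068 0.8143] 0.99932809399302 tcp x,y in stand 0.024811147219185176 0.02198267000831782
knob 0.85 [276.8, 289.5] x [0.0126 0.0378] yz [0.0085 0.2253] ang 0.05307752666515482 0.16057083661593777
ptr 0.82 [240.8, 202.2] 748 0.37132850572194054 [0.2849 0.4624]
tip [239.5, 206.1] 0.75 [ 0.5527 -0.1727  0.1642  0.0381  0.3668  0.1062]
```

>>> move_arm([
  [[-0.0135, 0, 0, 0, 0, 0], [0, 0, 0, 0, 0, 0], [0, 0, 0, 0, 0, 0]],
])

```text
time: 9.35
ee_pos: [0.5685, -0.2123, 0.2049]
tcp_rot: [0.011, 0.814, 0.58, 0.003]
ft_force: [0.7, 1.0, 0.8]
grip_width: 0.998
```

>>> move_arm([
  [[0, 0, 0, 0, 0, 0], [0, 0, 0, 0, 0, 0], [0, 0, 0, 0, 0, 0], [0, 0, 0, 0, 0, 0], [0, 0, 0, 0, 0, 0]],
], gripper=0, grip_force=45)

```text
time: 9.98
ee_pos: [0.5652, -0.211, 0.2052]
tcp_rot: [0.008, 0.814, 0.58, 0.001]
ft_force: [2.0, -0.6, -2.6]
grip_width: 0.316
```

```bash
python3 knob.py
```

```text
9.975 [ 0.5652 -0.211   0.2052] [ 1.9536 -0.5608 -2.6405] 0.3160506378121852 tcp x,y in stand 0.024644611313181772 0.0062551251461522754
knob 0.9 [277.2, 256.2] x [0.0127 0.0379] yz [0.0086 0.2254] ang 0.05333447719552043 0.16063230731630831
ptr 0.87 [242.4, 178.8] 743 0.36851732685615646 [0.2852 0.461 ]
tip [239.3, 180.6] 0.93 [ 0.5534 -0.1708  0.1659  0.0401  0.3784  0.1086]
```

>>> move_arm([
  [[0.013, 0, 0.001, 0, 0, 0], [0.013, 0, 0.002, 0, 0, 0], [0.012, 0, 0.004, 0, 0, 0], [0.008, 0, 0.003, 0, 0, 0], [0, 0, 0, 0, 0, 0]],
])

```text
time: 10.8
ee_pos: [0.5792, -0.1711, 0.1996]
tcp_rot: [0.011, 0.815, 0.58, -0.004]
ft_force: [0.6, -0.7, -3.4]
grip_width: 0.316
```

```bash
python3 knob.py
```

```text
10.8 [ 0.5792 -0.1711  0.1996] [ 0.588  -0.6891 -3.3606] 0.31596086387959005 tcp x,y in stand 0.02439256932349512 0.04850441648908827
knob 0.86 [276.7, 271.7] x [0.0126 0.0374] yz [0.0455 0.2211] ang 0.2833410881518988 0.16258305480334093
ptr 0.83 [241.8, 235.1] 621 0.39009544273786834 [0.2915 0.4724]
tip [239.5, 243.4] 0.95 [ 0.5535 -0.1705  0.1747  0.0404  0.3532  0.1169]
```

>>> move_arm([
  [[0.006, 0, 0.002, 0, 0, 0], [0.006, 0, 0.002, 0, 0, 0], [0, 0, 0, 0, 0, 0], [0, 0, 0, 0, 0, 0]],
])

```text
time: 11.5
ee_pos: [0.5823, -0.162, 0.1969]
tcp_rot: [0.012, 0.815, 0.579, -0.005]
ft_force: [-0.9, 0.5, 2.9]
grip_width: 0.315
```

```bash
python3 knob.py; python3 - <<'E'
from ang import *
np.set_printoptions(precision=4,suppress=True)
p=optics.get_image("scene"); cv2.imwrite("pics/s11.png",p["img"])
for k in models.pinpoint("vent_knob",p)[:1]: print(k,pl(p,k["uv"],.024))
cv2.imwrite("pics/e.png",cv2.resize(p["img"][200:290,200:300],None,fx=6,fy=6,interpolation=cv2.INTER_CUBIC))
E
```

```text
11.5 [ 0.5823 -0.162   0.1969] [-0.8975  0.5469  2.8843] 0.31464188090758244 tcp x,y in stand 0.02432745255791721 0.05817639326000454
knob 0.94 [276.8, 276.9] x [0.0123 0.0374] yz [0.0539 0.2188] ang 0.3368331836053101 0.1629855086471409
ptr 0.58 [241.6, 243.0] 331 0.42652620452767953 [0.3556 0.478 ]
{'uv': [261.0, 217.1], 'conf': 0.75} [ 0.5818 -0.1624  0.2179  0.0576  0.3605  0.1634]
```

View pics/e.png

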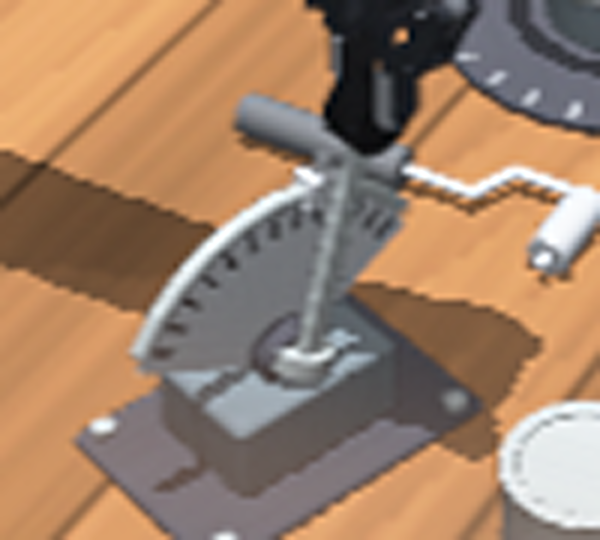

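```bash
python3 - <<'E'
from ang import *
np.set_printoptions(precision=4,suppress=True)
p=optics.get_image("scene")
a=[pl(p,(200+u/6,200+v/6),.024) for u,v in((303,360),(345,170))]; print(a, np.arctan2(a[1][3]-a[0][3],a[1][2]-a[0][2]))
for uv in((253.3,228.3),): print(pl(p,uv,0))
for f in ("scene0","v1_scene","v3_scene"): 
    pass
a=cv2.imread("pics/v1_wrist.png")[30:200,190:340];b=cv2.imread("pics/k877.png")[110:330,180:330];c=cv2.imread("pics/v1_scene.png")[205:265,215:285]
o=np.zeros((600,800,3),np.uint8)
for im,x0,y0,f in((b,0,0,2.7),(c,405,0,5.6)):
    r=cv2.resize(im,None,fx=f,fy=f,interpolation=cv2.INTER_CUBIC);r=r[:600-y0,:800-x0];o[y0:y0+r.shape[0],x0:x0+r.shape[1]]=r
cv2.imwrite("pics/f.png",o)
E
```

```text
[array([ 0.5665, -0.2054,  0.0628,  0.012 ,  1.7494,  0.0122]), array([ 0.577 , -0.176 ,  0.1804,  0.0431,  0.3578,  0.1232])] 0.2585371542684007
[ 0.5551 -0.166   0.1634  0.0452  0.4304  0.1083]
```

View pics/f.png

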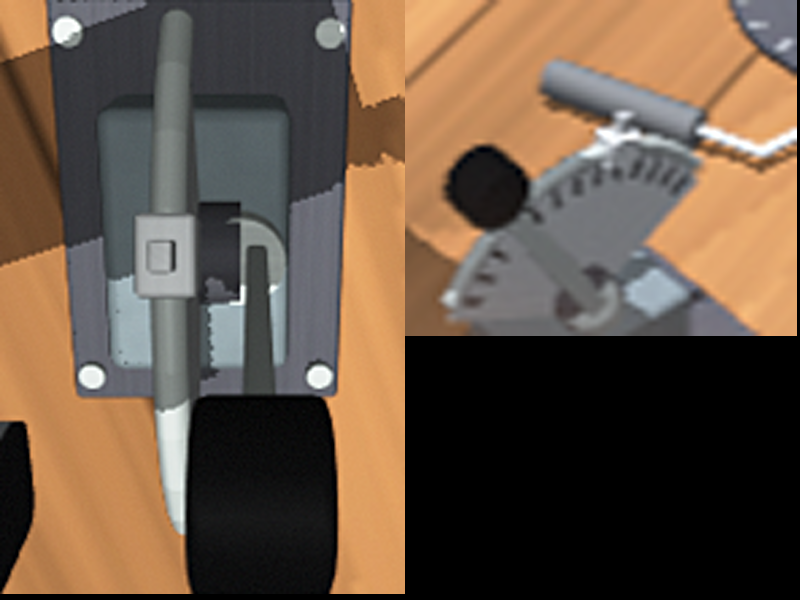

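>>> move_arm([
  [[0, 0, 0, 0, 0, 0], [0, 0, 0, 0, 0, 0], [0, 0, 0, 0, 0, 0], [0, 0, 0, 0, 0, 0], [0, 0, -0.02, 0, 0, 0]],
], gripper=100)

```text
time: 12.48
ee_pos: [0.5817, -0.162, 0.2153]
tcp_rot: [0.011, 0.816, 0.578, -0.005]
ft_force: [0.4, -0.2, 0.3]
grip_width: 1.004
```

>>> move_arm([
  [[0, 0, -0.045, 0, 0, 0], [0, 0, -0.04, 0, 0, 0], [0, 0, 0, 0, 0, 0], [0, 0, 0, 0, 0, 0]],
])

```text
time: 12.98
ee_pos: [0.5831, -0.1593, 0.3091]
tcp_rot: [0.013, 0.816, 0.578, -0.003]
ft_force: [0.1, -0.6, -0.4]
grip_width: 0.996
```

```bash
cat > cmp.py <<'E'
from ang import *
from scipy.optimize import brentq
def cyl(p,uv,r):  # nearest hit of the ray with cylinder r about the hinge line
    O,d=ray(p,uv); a=np.array([(O[:2]-o)@y,O[2]-.065]); b=np.array([d[:2]@y,d[2]])
    A,B,C=b@b,2*a@b,a@a-r*r; D=B*B-4*A*C; k=(-B-np.sqrt(max(D,0)))/(2*A); h=a+k*b; return np.arctan2(*h)
if __name__=="__main__":
    p=optics.get_image("wrist"); O=p["xyz"]; print("cam ang",np.arctan2((O[:2]-o)@y,O[2]-.065),"t",env.state()["time"],env.state()["ee_pos"])
    k=models.pinpoint("vent_pointer_tip",p); 
    for k in k[:1]: print("tip",k["uv"],k["conf"],cyl(p,k["uv"],.121))
    for k in models.pinpoint("vent_knob",p)[:1]: print("knob pt",k["uv"],k["conf"],cyl(p,k["uv"],.16))
    for k in models.regions_of("vent_knob",p)[:1]:
        r=k["region"];v,u=np.nonzero(r); print("knob reg",k["conf"],u.min(),u.max(),v.min(),v.max())
    cv2.imwrite("pics/cmp.png",p["img"])
    import pickle; pickle.dump({a:p[a] for a in("mtx","xyz","rotation","img","depth")},open("cmp.pkl","wb"))
    cv2.imwrite("pics/g.png",cv2.resize(p["img"][60:360,180:360],None,fx=2,fy=2,interpolation=cv2.INTER_CUBIC))
E
python3 cmp.py;python3 knob.py
```

```text
cam ang 0.34553845029870767 t 13.025 [ 0.58337158 -0.15908397  0.30930548]
tip [250.6, 208.2] 0.72 0.3489357225261113
knob pt [273.6, 211.0] 0.7 0.33132836008984307
knob reg 0.72 259 291 189 232
13.175 [ 0.5826 -0.1592  0.3077] [-0.1051  0.0344 -0.4619] 1.0012245746817319 tcp x,y in stand 0.02364219325851064 0.06088353461917715
knob 0.62 [272.8, 213.1] x [0.0121 0.0377] yz [0.0537 0.2188] ang 0.33608819190787376 0.1629345614759156
ptr 0.67 [253.6, 207.2] 280 0.3735076633767237 [0.2797 0.4672]
tip [253.9, 207.8] 0.67 [ 0.5475 -0.1872  0.1239  0.0227  0.368   0.0631]
```

View pics/g.png

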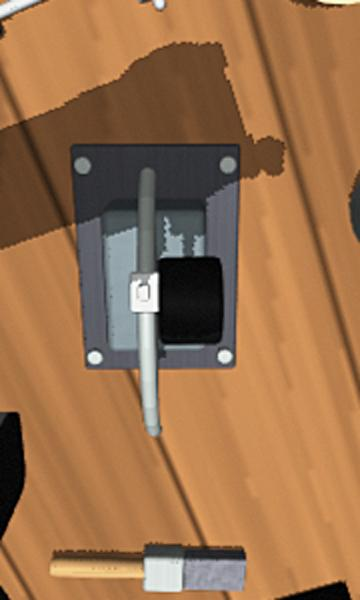

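From almost in the plane, the pointer tip is at crop row 292 and the knob centre at about row 300. The lever is roughly 0.03 rad short, so I'll re-grip and nudge it.

>>> move_arm([
  [[-0.003, 0, 0.045, 0, 0, 0], [-0.003, 0, 0.04, 0, 0, 0], [0, 0, 0.024, 0, 0, 0], [0, 0, 0, 0, 0, 0], [0, 0, 0, 0, 0, 0]],
])

```text
time: 14.0
ee_pos: [0.5825, -0.1676, 0.1963]
tcp_rot: [0.012, 0.816, 0.578, -0.003]
ft_force: [0.6, 0.5, 0.5]
grip_width: 1.002
```

>>> move_arm([
  [[0, 0, 0, 0, 0, 0], [0, 0, 0, 0, 0, 0], [0, 0, 0, 0, 0, 0], [0, 0, 0, 0, 0, 0], [0, 0, 0, 0, 0, 0]],
], gripper=0)

```text
time: 14.62
ee_pos: [0.581, -0.1655, 0.1996]
tcp_rot: [0.011, 0.815, 0.579, -0.004]
ft_force: [4.0, -1.2, -4.8]
grip_width: 0.31
```

```bash
python3 knob.py
```

```text
14.625 [ 0.581  -0.1655  0.1996] [ 3.9596 -1.2436 -4.8341] 0.31041176076674776 tcp x,y in stand 0.024249971767818394 0.054415105518202396
knob 0.82 [274.3, 267.3] x [0.0123 0.0375] yz [0.0548 0.2186] ang 0.34289777157114465 0.16304357002580183
ptr 0.66 [239.4, 242.7] 432 0.4027978723262087 [0.3159 0.4772]
tip [241.9, 251.2] 0.78 [ 0.5513 -0.1767  0.1628  0.0339  0.3337  0.1035]
```

Nudge the knob about 4.5 mm.

>>> move_arm([
  [[0.005, 0, 0.002, 0, 0, 0], [0.002, 0, 0, 0, 0, 0], [0, 0, 0, 0, 0, 0], [0, 0, 0, 0, 0, 0]],
])

```text
time: 15.32
ee_pos: [0.5827, -0.161, 0.1981]
tcp_rot: [0.012, 0.816, 0.579, -0.006]
ft_force: [-2.2, -0.8, 0.1]
grip_width: 0.316
```

```bash
python3 knob.py
```

```text
15.325 [ 0.5827 -0.161   0.1981] [-2.2188 -0.7678  0.0543] 0.3164835468883066 tcp x,y in stand 0.024309538530044274 0.059233376281277214
knob 0.9 [274.0, 265.5] x [0.0123 0.0375] yz [0.0592 0.2172] ang 0.3707674524018855 0.16325419821258513
ptr 0.65 [242.6, 245.0] 275 0.42337011922008255 [0.3602 0.4744]
tip [241.7, 257.6] 0.56 [ 0.5516 -0.1757  0.1646  0.0349  0.3374  0.1055]
```

>>> move_arm([
  [[0, 0, 0, 0, 0, 0], [0, 0, 0, 0, 0, 0], [0, 0, 0, 0, 0, 0], [0, 0, 0, 0, 0, 0], [0, 0, -0.02, 0, 0, 0]],
], gripper=100)

```text
time: 16.15
ee_pos: [0.5831, -0.1595, 0.2179]
tcp_rot: [0.011, 0.816, 0.578, -0.004]
ft_force: [-0.9, -0.4, -0.2]
grip_width: 1.0
```

>>> move_arm([
  [[0, 0, -0.05, 0, 0, 0], [0, 0, -0.05, 0, 0, 0], [0, 0, 0, 0, 0, 0], [0, 0, 0, 0, 0, 0]],
])

```text
time: 16.65
ee_pos: [0.5841, -0.1563, 0.3272]
tcp_rot: [0.014, 0.815, 0.579, -0.002]
ft_force: [-1.3, 0.4, -0.0]
grip_width: 1.005
```

```bash
python3 cmp.py;python3 knob.py; python3 - <<'E'
# image-based extents of the white pointer and black knob along the columns
import pickle,numpy as np
from cmp import *
p=pickle.load(open("cmp.pkl","rb")); g=p["img"].mean(2)
print("dark rows per column"); 
for u in (266,270,274,278,282):
    v=np.nonzero(g[170:250,u]<40)[0]+170; m=(v.min()+v.max())/2; print(u,v.min(),v.max(),round(cyl(p,(u,m),.16),4))
for u in range(246,258,2): print(u,g[190:222,u].astype(int))
E
```

```text
cam ang 0.33822165912726004 t 16.7 [ 0.58443702 -0.15606295  0.32742551]
tip [255.1, 205.5] 0.77 0.3487456618863359
knob pt [272.1, 200.0] 0.97 0.37865813623379235
knob reg 0.88 259 289 181 222
16.85 [ 0.5836 -0.1561  0.3256] [-0.1743  0.527  -0.6239] 0.9962300644995727 tcp x,y in stand 0.023587831346934512 0.0640833834736469
knob 0.72 [272.8, 200.9] x [0.0122 0.0378] yz [0.0591 0.2171] ang 0.3702854631203507 0.16319345493117315
ptr 0.6 [253.2, 203.0] 251 0.3738758389807122 [0.2785 0.4691]
tip [254.5, 203.9] 0.51 [ 0.5482 -0.1852  0.1233  0.0248  0.4024  0.0634]
dark rows per column
266 181 221 0.3726
270 181 221 0.3726
274 181 221 0.3725
278 181 220 0.3755
282 181 221 0.3724
246 [163 164 164 154 133 174 193 191 189 189 187 185 184 181 178 178 178 176
 172 170 170 165 151 155 155 156 155 156 158 156 156 157]
248 [161 152 144 122 150 248 247 244 244 244 246 247 247 247 248 247 245 245
 243 243 245 249 234 118 160 160 160 161 159 158 158 159]
250 [ 76  76  76  96 184 242 197 231 254 241 178 236 231 232 232 229 220 233
 242 241 242 246 235 103 150 152 152 153 148 147 145 146]
252 [136 199 191 153 179 249 225 146 149 141 174 251 243 242 241 242 238 224
 243 241 241 243 231 163 221 218 216 213 212 215 215 214]
254 [152 212 189 109 183 249 218 163 197 137 169 252 245 244 245 243 236 222
 243 240 242 243 234 193 235 233 232 232 234 233 232 233]
256 [163 113  84 100 186 249 240 237 247 246 238 230 228 229 232 229 234 244
 241 241 242 244 234 150 186 186 184 186 186 187 187 187]
```

Both estimates put the lever at about 0.37 rad and the pointer at 0.37 rad, so it's in line and released. Next is the blind.

```bash
python3 - <<'E'
from plan import *
rows(line([.472,.19,.28],8),down(70.4),2)
E
```

```text
[0.0363, -0.0276, 0.0045], [0.5  0.54 0.17]
[0.0362, -0.0276, 0.0051], [0.5  0.54 0.17]
[0.0361, -0.0277, 0.0057], [0. 0. 0.]
[0.0361, -0.0277, 0.0057], [0. 0. 0.]
[0.0361, -0.0277, 0.0057], [0. 0. 0.]
[0.0361, -0.0277, 0.0057], [0. 0. 0.]
[0.0361, -0.0277, 0.0057], [0. 0. 0.]
[0.0361, -0.0277, 0.0057], [0. 0. 0.]
```

>>> move_arm([
  [[0.036, -0.0275, 0.0045, 0.5, 0.5, 0], [0.036, -0.0275, 0.005, 0.5, 0.5, 0], [0.036, -0.0275, 0.0055, 0, 0, 0], [0.036, -0.0275, 0.0055, 0, 0, 0], [0.036, -0.0275, 0.0055, 0, 0, 0]],
])

```text
time: 17.68
ee_pos: [0.5128, 0.0601, 0.2951]
tcp_rot: [-0.001, 0.818, 0.575, -0.001]
ft_force: [0.1, 0.8, 0.2]
grip_width: 1.002
```

>>> move_arm([
  [[0.036, -0.0275, 0.0055, 0, 0, 0], [0.036, -0.0275, 0.0055, 0, 0, 0], [0.025, -0.02, 0.0055, 0, 0, 0], [0, 0, 0, 0, 0, 0], [0, 0, 0, 0, 0, 0]],
])

```text
time: 18.3
ee_pos: [0.4712, 0.1836, 0.2776]
tcp_rot: [-0.001, 0.816, 0.578, -0.001]
ft_force: [0.5, 0.4, 1.2]
grip_width: 1.001
```

```bash
cat > bl.py <<'E'
from fit import *
from plan import *
np.set_printoptions(precision=4,suppress=True)
s=env.state();print(s["time"],s["ee_pos"],s["ft_force"],s["grip_width"])
p=optics.get_image("wrist"); cv2.imwrite("pics/bl%d.png"%int(s["time"]*100),p["img"])
def fitc(n,zmin):
    for r in models.regions_of(n,p)[:1]:
        c=cloud(p,r["region"]); c=c[c[:,2]>zmin]; 
        if len(c)<5: print(n,"few");continue
        q,rad=cv2.minEnclosingCircle(c[:,:2].astype(np.float32)); print(n,r["conf"],"med",np.median(c,0),"zmax",c[:,2].max(),"circ",q,rad, cv2.minAreaRect(c[:,:2].astype(np.float32)))
fitc("blind_handle",.12);fitc("blind_pointer",.045)
for n,z in(("blind_axis",.08),("blind_handle",.1125),("blind_pointer_tip",.061)):
    for k in models.pinpoint(n,p)[:1]: print(n,np.round(k["uv"],1),k["conf"],"dep",dep(p,k["uv"]),"atz",at_z(p,k["uv"],z))
r=models.regions_of("blind_wheel",p)
for k in r[:1]:
    c=cloud(p,k["region"]); c=c[(c[:,2]>.068)&(c[:,2]<.085)]; print("rim circle",cv2.minEnclosingCircle(c[:,:2].astype(np.float32)))
r=models.regions_of("blind_stand",p)
for k in r[:1]:
    c=cloud(p,k["region"]); c=c[c[:,2]<.02]; print("disc circle",cv2.minEnclosingCircle(c[:,:2].astype(np.float32)))
E
python3 bl.py
```

```text
18.3 [0.4712 0.1836 0.2776] [0.4512 0.3812 1.1904] 1.0009865820814339
blind_handle 0.78 med [0.4713 0.2023 0.1358] zmax 0.1398819791243625 circ (0.470735102891922, 0.2008950412273407) 0.012854160740971565 ((0.4711860716342926, 0.20113585889339447), (0.02418537624180317, 0.02499372884631157), 24.022476196289062)
blind_pointer 0.72 med [ 0.7628 -0.0249  0.0529] zmax 0.058185177902532526 circ (0.7407740354537964, -0.006195929832756519) 0.06549719721078873 ((0.7412254810333252, -0.006506182253360748), (0.12453289330005646, 0.12951093912124634), 51.53828811645508)
blind_axis [318.8 126.8] 0.98 dep [0.5387 0.2252 0.0837] atz [0.5391 0.2249 0.08  ]
blind_handle [273.4 168.6] 0.76 dep [0.4763 0.2058 0.1354] atz [0.4745 0.2017 0.1125]
blind_pointer_tip [307.7  35.4] 0.61 dep [0.5582 0.3227 0.0622] atz [0.5584 0.3229 0.061 ]
rim circle ((0.536341667175293, 0.2236555814743042), 0.07739133387804031)
disc circle ((0.5379136800765991, 0.22292183339595795), 0.12432384490966797)
```

```bash
python3 - <<'E'
from plan import *
rows(line([.471,.201,.096],4),down(70.4))
E
```

```text
[0.0040, -0.0013, 0.0454], [-0.05 -0.    0.03]
[0.0040, -0.0014, 0.0454], [-0.05 -0.    0.03]
[0.0040, -0.0014, 0.0454], [-0.05 -0.    0.03]
[0.0040, -0.0014, 0.0454], [-0.05 -0.    0.03]
```

>>> move_arm([
  [[0.008, -0.003, 0.03, 0, 0, 0], [0.008, -0.0025, 0.045, 0, 0, 0], [0, 0, 0.045, 0, 0, 0], [0, 0, 0.045, 0, 0, 0], [0, 0, 0, 0, 0, 0]],
])

```text
time: 19.32
ee_pos: [0.4742, 0.1999, 0.1099]
tcp_rot: [-0.0, 0.818, 0.575, 0.001]
ft_force: [-0.5, 0.2, 0.2]
grip_width: 1.001
```

```bash
python3 bl.py; python3 - <<'E'
from plan import *
rows(line([.471,.201,.096],2),down(70.4))
E
```

```text
19.325 [0.4742 0.1999 0.1099] [-0.5291  0.237   0.2105] 1.0011237965061963
blind_handle 0.7 med [0.472  0.2047 0.1355] zmax 0.15024612970105056 circ (0.4892536401748657, 0.19828608632087708) 0.03170641511678696 ((0.48849353194236755, 0.20372037589550018), (0.06154311075806618, 0.025704188272356987), 7.595138072967529)
blind_pointer 0.86 med [0.5574 0.3194 0.0612] zmax 0.07487676363565116 circ (0.552652895450592, 0.3126048743724823) 0.018861019983887672 ((0.5548369884490967, 0.31157365441322327), (0.03396014869213104, 0.020787091925740242), 64.72469329833984)
blind_axis [346.5 166.6] 0.72 dep [0.534  0.228  0.0837] atz [0.5346 0.2271 0.08  ]
blind_handle [269.3 252.7] 0.57 dep [0.4755 0.211  0.1354] atz [0.471  0.2003 0.1125]
blind_pointer_tip [337.8   7.9] 0.74 dep [0.559  0.3197 0.0622] atz [0.5593 0.32   0.061 ]
rim circle ((0.5363155603408813, 0.2233055680990219), 0.07751507312059402)
disc circle ((0.5294865369796753, 0.21838855743408203), 0.1333928257226944)
[-0.0014, -0.0032, 0.0090], [ 0.23 -0.2  -0.09]
[-0.0014, -0.0032, 0.0090], [ 0.23 -0.2  -0.09]
```

>>> move_arm([
  [[0, -0.003, 0.013, 0, 0, 0], [0, 0, 0, 0, 0, 0]],
])

```text
time: 19.98
ee_pos: [0.4755, 0.2023, 0.101]
tcp_rot: [0.002, 0.818, 0.575, 0.006]
ft_force: [0.0, -0.5, -0.3]
grip_width: 0.998
```

>>> move_arm([
  [[0, 0, 0, 0, 0, 0], [0, 0, 0, 0, 0, 0], [0, 0, 0, 0, 0, 0], [0, 0, 0, 0, 0, 0], [0, 0, 0, 0, 0, 0]],
], gripper=0, grip_force=40)

```text
time: 20.6
ee_pos: [0.4742, 0.2027, 0.1012]
tcp_rot: [0.002, 0.818, 0.575, 0.005]
ft_force: [1.1, -1.6, -0.6]
grip_width: 0.279
```

```bash
cat > arc.py <<'E'
from plan import *
import sys
s=env.state();print(s["time"],s["ee_pos"],s["ft_force"],s["moment"],s["grip_width"])
ax=np.array([.5365,.2235]); p,r=pose(); d=p[:2]-ax; a0=np.degrees(np.arctan2(d[1],d[0]))%360; print("r",np.hypot(*d),"ang",a0)
st=float(sys.argv[1]); end=77.3; n=min(5,int(np.ceil((a0-end)/st))); P=[]
for k in range(n):
    a=np.radians(max(a0-st*(k+1),end)); P.append([*(ax+.07*np.array([np.cos(a),np.sin(a)])),.097])
rows(P,r)
E
python3 arc.py 14
```

```text
20.6 [0.47418928 0.20267305 0.10117536] [ 1.12280969 -1.61697902 -0.57970565] [ 0.00343808  0.06164595 -0.01132787] 0.27869977826813735
r 0.06569922385852286 ang 198.4818633972162
[0.0119, -0.0123, 0.0041], [0. 0. 0.]
[0.0163, -0.0051, 0.0001], [0. 0. 0.]
[0.0170, -0.0010, 0.0001], [0. 0. 0.]
[0.0168, 0.0032, 0.0001], [0. 0. 0.]
[0.0155, 0.0071, 0.0001], [0. 0. 0.]
```

```bash
cat > arc.py <<'E'
from plan import *
import sys
s=env.state();print(s["time"],s["ee_pos"],s["ft_force"],s["moment"],s["grip_width"])
ax=np.array([.5365,.2235]); off=np.array([.0035,.0018]); p,r=pose(); d=p[:2]-off-ax; a0=np.degrees(np.arctan2(d[1],d[0]))%360; print("r",np.hypot(*d),"ang",a0)
st=float(sys.argv[1]); end=77.3; n=min(9,int(np.ceil((a0-end)/st))); P=[]
for k in range(n):
    a=np.radians(max(a0-st*(k+1),end)); P.append([*(ax+off+.07*np.array([np.cos(a),np.sin(a)])),.099])
rows(P,r)
E
python3 arc.py 14
```

```text
20.6 [0.47418928 0.20267305 0.10117536] [ 1.12280969 -1.61697902 -0.57970565] [ 0.00343808  0.06164595 -0.01132787] 0.27869977826813735
r 0.0695918823615021 ang 198.9739195152959
[0.0142, -0.0093, 0.0022], [0. 0. 0.]
[0.0163, -0.0052, 0.0001], [0. 0. 0.]
[0.0170, -0.0011, 0.0001], [0. 0. 0.]
[0.0168, 0.0030, 0.0001], [0. 0. 0.]
[0.0156, 0.0070, 0.0001], [0. 0. 0.]
[0.0134, 0.0106, 0.0002], [0. 0. 0.]
[0.0104, 0.0135, 0.0002], [0. 0. 0.]
[0.0069, 0.0156, 0.0002], [0. 0. 0.]
[0.0024, 0.0116, 0.0001], [0. 0. 0.]
```

>>> move_arm([
  [[0.014, -0.0095, 0, 0, 0, 0], [0.0165, -0.005, 0, 0, 0, 0], [0.017, -0.001, 0, 0, 0, 0]],
])

```text
time: 20.98
ee_pos: [0.4709, 0.2493, 0.101]
tcp_rot: [0.003, 0.819, 0.574, -0.001]
ft_force: [-6.5, -1.5, 8.2]
grip_width: 0.28
```

```bash
python3 arc.py 14
```

```text
20.975 [0.47094356 0.2492745  0.10099656] [-6.49536171 -1.54717046  8.22622413] [-0.3276682   1.28301352 -0.0795163 ] 0.2804297367331787
r 0.07309971299120531 ang 160.85440407201258
[0.0170, 0.0049, 0.0019], [0. 0. 0.]
[0.0160, 0.0059, -0.0001], [0. 0. 0.]
[0.0141, 0.0096, -0.0001], [0. 0. 0.]
[0.0114, 0.0127, -0.0000], [0. 0. 0.]
[0.0080, 0.0151, -0.0000], [0. 0. 0.]
[0.0040, 0.0160, 0.0000], [0. 0. 0.]
```

Tracking well with low forces. I'll continue.

>>> move_arm([
  [[0.0165, 0.004, 0, 0, 0, 0], [0.016, 0.006, 0, 0, 0, 0], [0.014, 0.0095, 0, 0, 0, 0]],
])

```text
time: 21.35
ee_pos: [0.5006, 0.2898, 0.101]
tcp_rot: [0.002, 0.818, 0.576, -0.004]
ft_force: [-1.5, -3.3, 4.0]
grip_width: 0.28
```

```bash
python3 arc.py 14
```

```text
21.35 [0.50058924 0.28979351 0.10104118] [-1.4868674  -3.27202917  3.99937995] [-0.6461767   0.20072296  0.02934942] 0.2803740329102542
r 0.0755818802474655 ang 121.42830996890574
[0.0084, 0.0166, 0.0019], [0. 0. 0.]
[0.0086, 0.0148, -0.0001], [0. 0. 0.]
[0.0047, 0.0164, -0.0001], [0. 0. 0.]
[0.0004, 0.0026, -0.0000], [0. 0. 0.]
```

>>> move_arm([
  [[0.009, 0.016, 0, 0, 0, 0], [0.0085, 0.015, 0, 0, 0, 0], [0.003, 0.013, 0, 0, 0, 0], [0, 0, 0, 0, 0, 0], [0, 0, 0, 0, 0, 0]],
])

```text
time: 21.98
ee_pos: [0.5488, 0.2998, 0.1012]
tcp_rot: [-0.001, 0.817, 0.577, -0.003]
ft_force: [-1.5, 0.3, 1.9]
grip_width: 0.278
```

```bash
python3 arc.py 5; python3 bl.py; python3 look.py b scene,top blind_handle blind_pointer_tip
```

```text
21.975 [0.54877241 0.29982143 0.10116341] [-1.46401197  0.33367903  1.87278277] [-0.00111557  0.06763448 -0.02904696] 0.27760856700767333
r 0.07503597751278737 ang 83.28623484475645
[-0.0038, 0.0071, 0.0021], [0. 0. 0.]
[0.0002, 0.0012, -0.0000], [0. 0. 0.]
21.975 [0.5488 0.2998 0.1012] [-1.464   0.3337  1.8728] 0.27760856700767333
blind_handle 0.71 med [0.549  0.2971 0.1355] zmax 0.16768327020749282 circ (0.5406807661056519, 0.3015124201774597) 0.023519152775406837 ((0.5437352657318115, 0.30176347494125366), (0.02629164792597294, 0.043941766023635864), 21.719385147094727)
blind_pointer 0.74 med [0.5607 0.3255 0.0614] zmax 0.0638603880967834 circ (0.5603043437004089, 0.32149404287338257) 0.01355179212987423 ((0.5596333742141724, 0.3207525610923767), (0.02367074228823185, 0.019392356276512146), 71.03396606445312)
blind_axis [292.9 317.7] 0.77 dep [0.5395 0.2342 0.0835] atz [0.5388 0.2315 0.08  ]
blind_handle [290.1 273.6] 0.63 dep [0.5576 0.3002 0.1345] atz [0.5542 0.2873 0.1125]
blind_pointer_tip [279.2 197. ] 0.56 dep [0.559  0.3195 0.0617] atz [0.5589 0.3193 0.061 ]
rim circle ((0.5381717681884766, 0.22771583497524261), 0.07700669020414352)
disc circle ((0.5400399565696716, 0.22295264899730682), 0.12433310598134995)
22.375 [0.5487 0.2997 0.1012] [-0.0004  0.8166  0.5771 -0.0032] [ 1.0255  0.1238 -0.2868] 0.27674311782403094
blind_handle scene [310.2 172.6] 0.8 [0.472  0.4227 0.0013]
blind_handle scene [251.8 223.8] 0.6 [ 0.4453 -0.0059  0.0166]
blind_handle top [283.5 174.1] 0.49 [ 0.7307 -0.0094  0.0044]
   TRI [0.6499 0.0025 0.3064] 0.01193048928301625
blind_pointer_tip scene [319.2 177.8] 0.49 [0.5255 0.3998 0.0069]
```

>>> move_arm([
  [[-0.001, 0.004, 0, 0, 0, 0], [0, 0, 0, 0, 0, 0], [0, 0, 0, 0, 0, 0]],
])

```text
time: 23.05
ee_pos: [0.5514, 0.2993, 0.1012]
tcp_rot: [-0.002, 0.816, 0.578, -0.003]
ft_force: [-0.1, 1.4, 0.1]
grip_width: 0.275
```

>>> move_arm([
  [[0, 0, 0, 0, 0, 0], [0, 0, 0, 0, 0, 0], [0, 0, 0, 0, 0, 0], [0, 0, 0, 0, 0, 0]],
], gripper=100)

```text
time: 23.55
ee_pos: [0.5509, 0.297, 0.1004]
tcp_rot: [-0.001, 0.817, 0.577, -0.005]
ft_force: [-0.8, -0.7, -0.1]
grip_width: 1.0
```

>>> move_arm([
  [[-0.005, 0, -0.045, 0, 0, 0], [-0.02, 0, -0.05, 0, 0, 0], [-0.02, 0, -0.05, 0, 0, 0], [0, 0, 0, 0, 0, 0], [0, 0, 0, 0, 0, 0]],
])

```text
time: 24.18
ee_pos: [0.5363, 0.2534, 0.2486]
tcp_rot: [-0.001, 0.817, 0.577, -0.006]
ft_force: [0.7, -0.6, 0.0]
grip_width: 1.002
```

```bash
python3 bl.py; python3 - <<'E'
import cv2,glob,os
f=max(glob.glob("pics/bl*.png"),key=os.path.getmtime);print(f)
cv2.imwrite("pics/h.png",cv2.resize(cv2.imread(f)[40:340,150:450],None,fx=2,fy=2))
E
```

```text
24.175 [0.5363 0.2534 0.2486] [ 0.7405 -0.5829  0.0301] 1.0021538015135822
blind_handle 0.95 med [0.5507 0.2935 0.1358] zmax 0.14040411440524347 circ (0.5502310395240784, 0.29239606857299805) 0.012914272956550121 ((0.5501350164413452, 0.2929343581199646), (0.024501826614141464, 0.02387411519885063), 36.80663299560547)
blind_pointer 0.94 med [0.5605 0.3232 0.0617] zmax 0.06407237751356704 circ (0.5605549216270447, 0.32072290778160095) 0.012545776553452015 ((0.5597396492958069, 0.32003238797187805), (0.02278772182762623, 0.019223736599087715), 70.86810302734375)
blind_axis [286.9 202.7] 0.87 dep [0.5399 0.2276 0.0843] atz [0.5395 0.2263 0.08  ]
blind_handle [277.9 150.3] 0.76 dep [0.5529 0.2951 0.1378] atz [0.5516 0.2918 0.1125]
blind_pointer_tip [277.8 118.8] 0.66 dep [0.5607 0.3184 0.0619] atz [0.5607 0.3183 0.061 ]
rim circle ((0.5367428660392761, 0.22385495901107788), 0.07751651108264923)
disc circle ((0.5357081294059753, 0.22113998234272003), 0.12457747012376785)
pics/bl2417.png
```

View pics/h.png

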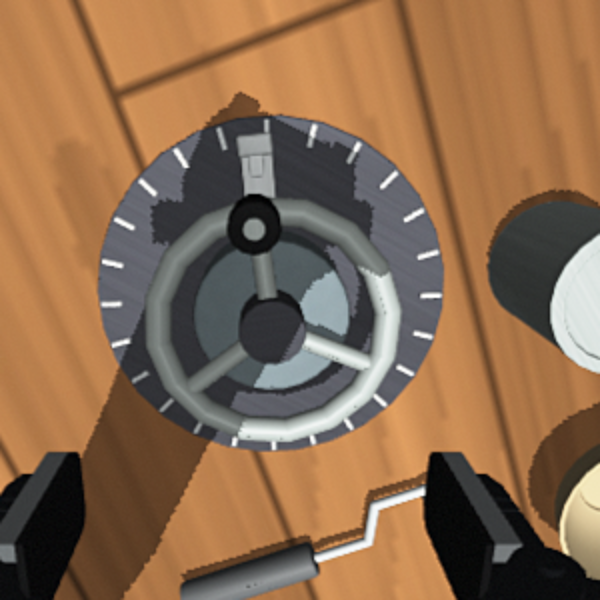

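The handle is released at crop (253,227), with the pointer at (257,155). It is about 2.5–4° short, which is roughly 3.5 mm at the handle. I'll re-grip and nudge it.

```bash
python3 - <<'E'
from plan import *
rows(line([.5515,.2935,.1],4),down(70.4))
E
```

```text
[0.0109, 0.0007, 0.0369], [-0.14  0.13  0.04]
[0.0108, 0.0006, 0.0370], [-0.14  0.13  0.04]
[0.0108, 0.0005, 0.0370], [-0.14  0.13  0.04]
[0.0107, 0.0004, 0.0370], [-0.14  0.13  0.04]
```

>>> move_arm([
  [[0.02, 0.001, 0.01, -0.3, 0.3, 0], [0.02, 0.001, 0.03, -0.3, 0.3, 0], [0.003, 0, 0.05, 0, 0, 0], [0, 0, 0.05, 0, 0, 0], [0, 0, 0, 0, 0, 0]],
])

```text
time: 25.2
ee_pos: [0.5534, 0.2958, 0.1037]
tcp_rot: [-0.0, 0.816, 0.578, 0.001]
ft_force: [-0.3, -0.5, 0.4]
grip_width: 1.003
```

```bash
python3 - <<'E'
from plan import *
print(env.state()["time"],pose()[0]); rows(line([.5515,.2935,.1],1),down(70.4))
E
```

```text
25.2 [0.55340035 0.29579807 0.10373699]
[-0.0028, -0.0010, 0.0037], [ 0.06 -0.13  0.15]
```

>>> move_arm([
  [[0, 0.0015, 0.003, 0, 0, 0], [0, 0, 0, 0, 0, 0], [0, 0, 0, 0, 0, 0], [0, 0, 0, 0, 0, 0], [0, 0, 0, 0, 0, 0]],
], gripper=0)

```text
time: 25.82
ee_pos: [0.5573, 0.2979, 0.1069]
tcp_rot: [-0.0, 0.816, 0.577, 0.005]
ft_force: [-0.1, 0.5, -6.1]
grip_width: 0.27
```

```bash
python3 arc.py 5
```

```text
25.825 [0.55731755 0.29789979 0.10688573] [-0.12785366  0.51976042 -6.06377491] [ 2.97032448e-01 -2.79871028e-02 -2.86237220e-05] 0.2697081739573357
r 0.07463663083154487 ang 76.58368911011166plan.py:10: RuntimeWarning: invalid value encountered in divide
  p,r=pose(); n=len(path); nrot=nrot or n; rv=(r.inv()*rot).as_rotvec()/nrot
```

>>> move_arm([
  [[0, -0.003, 0, 0, 0, 0], [0, 0, 0, 0, 0, 0], [0, 0, 0, 0, 0, 0]],
])

```text
time: 26.2
ee_pos: [0.5551, 0.2986, 0.1069]
tcp_rot: [0.0, 0.817, 0.577, 0.006]
ft_force: [0.5, 0.1, -2.2]
grip_width: 0.265
```

```bash
python3 arc.py 5 2>/dev/null; python3 bl.py|grep -E "handle|pointer|rim"
```

```text
26.2 [0.5551489  0.29859044 0.10685158] [ 0.46449927  0.06432517 -2.15222336] [ 0.16458325 -0.1585222   0.02285162] 0.26545330528471867
r 0.07483967587123456 ang 78.32160769548075
[-0.0047, 0.0018, 0.0078], [0. 0. 0.]
blind_handle 0.62 med [0.5551 0.2958 0.1355] zmax 0.18030556130081166 circ (0.5601100325584412, 0.3071736693382263) 0.03396882861852646 ((0.5556854605674744, 0.29450544714927673), (0.03232093155384064, 0.06757387518882751), 70.79313659667969)
blind_pointer 0.75 med [0.5605 0.3253 0.0615] zmax 0.06897579129141806 circ (0.5589243769645691, 0.3155934810638428) 0.018346205353736877 ((0.5588158369064331, 0.3148915767669678), (0.03429293632507324, 0.01976141892373562), 76.28119659423828)
blind_handle [276.5 266.8] 0.78 dep [0.5575 0.3021 0.1354] atz [0.5533 0.29   0.1125]
blind_pointer_tip [268.2 195. ] 0.93 dep [0.5583 0.3212 0.0616] atz [0.5582 0.321  0.061 ]
rim circle ((0.5421758890151978, 0.24330438673496246), 0.07326322793960571)
```

Release, rise and check.

>>> move_arm([
  [[0, 0, 0, 0, 0, 0], [0, 0, 0, 0, 0, 0], [0, 0, 0, 0, 0, 0], [0, 0, 0, 0, 0, 0]],
], gripper=100)

```text
time: 27.1
ee_pos: [0.556, 0.2987, 0.108]
tcp_rot: [0.001, 0.817, 0.577, 0.006]
ft_force: [-0.0, -0.5, -0.1]
grip_width: 0.999
```

>>> move_arm([
  [[-0.005, 0, -0.045, 0, 0, 0], [-0.02, 0, -0.05, 0, 0, 0], [-0.025, 0, -0.055, 0, 0, 0], [-0.02, 0, -0.05, 0, 0, 0], [0, 0, 0, 0, 0, 0]],
])

```text
time: 27.72
ee_pos: [0.5298, 0.2298, 0.3126]
tcp_rot: [0.001, 0.816, 0.577, 0.006]
ft_force: [-0.8, 0.1, -0.0]
grip_width: 0.997
```

```bash
python3 bl.py; python3 - <<'E'
import cv2,glob,os,numpy as np
f=max(glob.glob("pics/bl*.png"),key=os.path.getmtime);print(f)
a=cv2.resize(cv2.imread(f)[40:340,150:430],None,fx=2,fy=2)
cv2.imwrite("pics/i.png",a)
E
python3 look.py fin scene,top vent_knob vent_pointer_tip tin_a bowl roller_frame sanding_block brush
```

```text
27.725 [0.5298 0.2298 0.3126] [-0.841   0.1014 -0.0283] 0.9968409118082054
blind_handle 0.95 med [0.5539 0.2915 0.1358] zmax 0.14044058519061137 circ (0.5536254048347473, 0.2911342680454254) 0.01283957064151764 ((0.5536908507347107, 0.29078006744384766), (0.02485312521457672, 0.02462594024837017), 70.53187561035156)
blind_pointer 0.72 med [0.5606 0.3224 0.0618] zmax 0.06422114776729931 circ (0.5606035590171814, 0.3201737403869629) 0.012207620777189732 ((0.5602395534515381, 0.31939998269081116), (0.022296324372291565, 0.018441839143633842), 70.91654968261719)
blind_handle [277.9 124.8] 0.92 dep [0.556  0.2911 0.1387] atz [0.5559 0.29   0.1125]
blind_pointer_tip [272.1 102.5] 0.87 dep [0.558  0.317  0.0618] atz [0.558 0.317 0.061]
rim circle ((0.5368168354034424, 0.22355368733406067), 0.07748140394687653)
disc circle ((0.5363240838050842, 0.22144389152526855), 0.12459482997655869)
pics/bl2772.png
28.125 [0.5271 0.2301 0.3068] [-0.0016  0.8155  0.5788  0.0012] [ 0.3732 -1.2427  0.8079] 1.004978674538246
vent_knob scene [264.  217.1] 0.84 [ 0.5964 -0.1687  0.2285]
vent_knob top [239.7 17
[... 696 characters left out ...]
046  0.0032]
   TRI [ 0.7436 -0.0043 -0.0177] 0.0009798575029896176
roller_frame scene [264.8 229.8] 0.84 [ 0.5009 -0.0062  0.0123]
roller_frame top [278.9 231.4] 0.95 [0.4982 0.0073 0.017 ]
roller_frame top [406.2 253.5] 0.33 [ 0.4184 -0.476   0.0155]
   TRI [0.4977 0.0053 0.0028] 0.0031710627084853013
sanding_block scene [303.3 155.5] 0.83 [0.3987 0.4985 0.023 ]
sanding_block top [139.8 259.3] 0.92 [0.3865 0.5262 0.0297]
   TRI [0.3855 0.5343 0.0004] 0.0036627933724503155
brush scene [163.1 315.2] 0.78 [ 0.4403 -0.4913  0.0171]
brush top [408.9 251.5] 0.62 [ 0.4257 -0.4855  0.0192]
brush top [326.9 197.6] 0.43 [ 0.5818 -0.1497  0.233 ]
   TRI [ 0.4299 -0.4874  0.0061] 0.0039019925370471224
```

View pics/i.png

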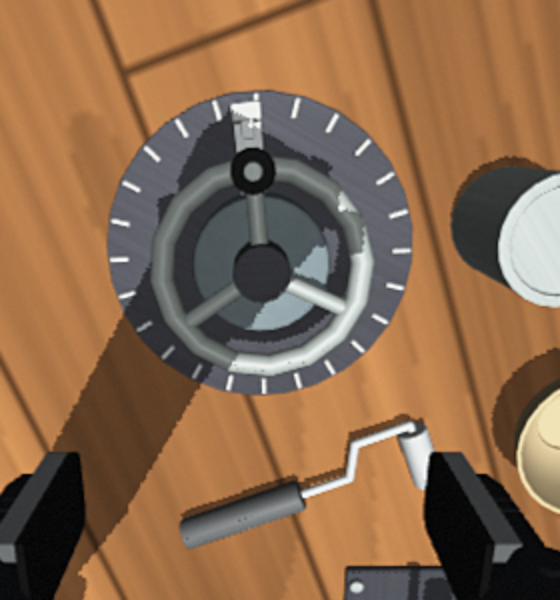

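The handle measures 75.9° and the pointer 76.2° about the axis. In the picture, the axis (262,270), handle (253,172) and pointer (247,125) lie on one line. The gripper is clear and the bystanders haven't moved.

```bash
python3 -c "
from rig import env
print(env.state()['time'],env.sign_off())"
```

```text
the job is handed in; nothing more can be done
28.925 None
```

Both controls are set, vent lever first and then the handwheel. Both are released, and I handed the job in at about 29 s of the 58 s allowed.

- **Vent lever:** the last close wrist-camera check, taken after letting go, put the lever at 0.370–0.373 rad and the pointer at about 0.37 rad. The network's raw pointer-tip reading disagreed slightly at 0.349 rad. I relied on the visible middle of the pointer block instead.
- **Blind handwheel:** I wound it clockwise by about 123°. The last check put the handle at 75.9° and the pointer at 76.2° about the wheel's axis, and the picture agrees to about 1°.
- **What went wrong on the way:**
  - My first grip on the knob was too high and slipped off with the lever near upright.
  - After re-gripping lower, the lever stopped about 0.03 rad short.
  - The handle first stopped about 3° short, then overshot by about 2° when I re-gripped it, so I wound it back that small amount.
- **Other things on the shelf:** the tins, bowl, roller frame, sanding block and brush read at their starting places, within the few millimetres of measuring noise. The largest force I read between moves was about 11 N at the wrist.

The last scene and top pictures did not give a usable second measurement of the vent lever, so its result rests on the wrist camera.

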